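# Close the inlay press and hold its ratchet lever at three clicks

## Robot

A 6-joint arm with a two-finger parallel gripper is mounted at the origin on the work surface. World frame = base frame: x ahead of the robot, y to its left, z up, the work surface at z = 0. Lengths are in mm, angles in rad, forces in N, time in s.
With the tool pointing down it reaches from about 250 to 775 mm from the base axis. Payload 4 kg.
Tool frame: the origin (TCP) lies on the centre line of the jaws, within the pads' length; the fingertips stand 17 mm ahead of it and the grasp point (between the pads) lies 2 mm behind it; z points along the fingers, y is the line along which they close (so a half turn about z gives the same grasp; the last joint's range is limited). The gripper opens to 85 mm and grips with 20 to 120 N. Pads are 22 mm wide; open, the fingers measure 114 mm over their backs; the gripper's body (76 mm by 85 mm) begins 54 mm behind the grasp point. The pads swing forward as they close: fully open they stand 13 mm farther back than shut.
Start: joints at [-1.423, 0.087, 1.371, -0, 1.684, -0.103], TCP at [136.494, -532.809, 248.341] pointing down, gripper open.
Joint ranges: [-3.1, 3.1], [-0.76, 2.03], [0.27, 2.55], [-1.08, 4.22], [0.17, 2.65], [-2.57, 2.57]. Speed limits (rad/s): [2.79, 2.79, 3.14, 3.14, 3.14, 3.14].

## Interface

Orientations are given as a rotation vector (axis times angle).
In Python, from bench import arm, eyes gives the robot as it stands.
- The arm moves only by the shell command python3 -m crank 'ROWS' [FORCE]. ROWS is JSON, a list of rows, each an object with "offset": the shift along the tool's x, y, z scaled (see below), a list of three; "rot": the turn, a rotation vector about the tool's x, y, z scaled (see below), a list of three; "grip": the opening, from 0 (shut) to 1 (fully open). In form: [{"offset": [x, y, z], "rot": [rx, ry, rz], "grip": grip}, ...]. A call has 1 to 10 rows; each row is the pose to reach, as a shift and turn from the pose commanded when the call began, along the tool's axes at that moment, turning the shorter way round; what a row does not reach only later rows make up. The controller multiplies each number of a shift by 250 mm and each number of a turn by 180 degrees. A row lasts 1/12 s, in which the tool goes at most 41.7 mm and 7.16 degrees, less where a joint would pass 70% of its speed; a pose out of reach is approached as far as the arm can. A call with a number of a shift or a turn outside -1 to 1 is refused whole. A call with a gripper value outside its range is refused whole. The fingers move at their own pace and stop on an object; FORCE is the grip in N (left out, the last holds). Time passes only in rows, so rows that repeat a pose let the fingers close. It gives the time, the measured TCP pose, the force, the opening and the grip force at its end, in the units of the state.
- arm.observe(): the state, without advancing time (a new reading comes with each control period).
- eyes.camera(name): name is "scene" or "top" or "wrist"; returns the picture (480x640x3 uint8, red, green, blue); there is no depth.
- eyes.calibration(name): a dict with "vfov" (degrees; the focal length in pixels is half the picture's height over the tangent of half this angle, whatever the lens; pixels are square), "cx", "cy" (the principal point, pixels), "cam_to_world" (4x4, takes a point from camera to world coordinates). Camera axes: x right, y up, looking along -z (the intrinsics and any distortion apply to the point x, -y, -z); pixel columns grow to the right and rows downward; lengths in mm; the calibration is good to about 2 mm. A picture is of the moment at which its call begins: read the wrist's pose just before it. calibration takes no time and is no camera call; for the wrist camera it gives the pose at the moment of the call.
- arm.close_job(): hands the job in; it is judged then, once.
The state is a dict: "time_s": time; "joint_pos": joint angles; "joint_vel": joint speeds; "effort": joint torques, N m; "ee_pos": TCP position; "orientation": TCP orientation; "force": force on the tool from outside, world axes, zero at the start; "ft_torque": the same for the moment, N m; "gripper_width": finger opening in mm; "grasp_force": force on a finger pad.
Only numpy, scipy, OpenCV 4.12 (cv2) and the standard library are available. Lean on these libraries where they do the work, as an engineer would, in place of code of your own. Each camera call takes 0.05 s, during which the arm holds its last target. There are 200 camera calls.

## Task

Gently lower the open lid of the inlay press until it is fully closed. Then advance the ratchet lever exactly three clicks from its rest, feeling it ride over three ribs and never going over the fourth, and finish while still holding the lever there: it springs back if let go. Leave the other things on the bench alone.

Things in the scene. Friction and masses are not known exactly. Their poses are not given: they have to be found in the camera images.
- press: the inlay press, fixed to the bench: plywood base plank 250 (x) x 380 (y) x 30 mm. Origin: centre of its underside, on the bench; z up, -x its front (towards the robot), +y its left. The hinged wooden lid is on the left part, the ratchet lever and its click plate on the right part. Its place varies and it is turned by up to 0.25 rad
- lid (a joint): angle of the press lid in rad: 0 fully closed, grows as its front edge rises, at most 1.5 (nearly upright). Starts open. The stiff hinge leaves the lid where it is let go: it must be pushed down all the way, with about 1 to 3 N at its front edge
- lid_edge (a point): middle of the lid's front edge, on its upper face (the face that looks up when closed, and away from the robot when open). The lid is a plain wooden board, 170 mm from hinge to front edge, 180 mm wide, 15 mm thick; closed, its upper face is level, 61 mm above the bench
- lid_hinge (a point): middle of the lid's hinge line, which runs along the press's y at the lid's far (+x) edge, level with the lid's underside, 46 mm above the bench, at (85, 80) mm in the press's frame. The upper face lies 15 mm off this line
- lever: the ratchet lever, a flat steel arm turning 0 to 1.6 rad about an upright pivot at (-30, -50) mm in the press's frame. Origin: on the pivot axis, 30 mm above the bench; z up, x along the arm to the handle. It rests on a stop, pointing right and forward (-2.27 rad about z from the press's x). It advances counter-clockwise seen from above, its short nose then swinging over the lid
- handle (a point): middle of the lever's upright round wooden handle post, 110 mm from the pivot, 22 mm thick, foot 62 mm and top 124 mm above the bench, this point at 100 mm; grip it from above or push it. A spring always pulls the lever back with 8 to 9 N here: let go, it snaps back to rest, past all clicks
- plunger_axis (a point): axis of the spring plunger under the lever arm, 65 mm from the pivot towards the handle; its ball tip clicks over the ribs of the click plate. Climbing a rib takes about 5 N more push at the handle than the spring alone; past its crest the push falls to about 4 N less than the spring: that is the click
- clickplate: curved dark steel plate on the base plank under the lever with five raised radial steel ribs (8 mm wide), each one click, 0.22 rad apart. Origin: on the pivot axis, 30 mm above the bench, z up. In the order they are passed the ribs lie at -0.55, -0.33, -0.11, 0.11, 0.33 rad about z from its x axis. It is set up to 0.2 rad differently each time: the first click comes 0.16 to 0.56 rad from rest
- screwdriver: a screwdriver lying on the bench in front of the press, 210 mm long, wooden handle; bystander, leave alone
- offcut: dark wood offcut 35 x 70 x 20 mm lying loose on the base plank behind and to the right of the lever; bystander, leave alone
- mallet: wooden mallet lying on the bench to the right of the press, head 70 x 130 x 60 mm; bystander, leave alone
- glue: white glue bottle, 60 mm wide and 150 mm tall, standing to the left of the press; bystander, leave alone
- screwcup: small steel bowl, 70 mm wide and 40 mm tall, to the front left; bystander, leave alone
- springclamp: dark steel spring clamp about 130 mm long lying behind the press; bystander, leave alone

How it is judged (in metres and radians):
On the way:
1. the lid is fully closed while the lever has not yet clicked (value of joint lid below 0.035 rad and y of plunger_axis in the frame of clickplate below -0.034 m), for 0.2 s.
At the end, for the whole second after the job is handed in: The lid is closed (within 0.035 rad), the lever's plunger stands between the third and the fourth rib (within 6.5 mm of the middle, the ribs being 14 mm apart), still (below 0.15 rad/s), and the fingers hold the lever there with more than 1 N (value of joint lid below 0.035 rad and y of plunger_axis in the frame of clickplate between -0.0065 and 0.0065 m and x of plunger_axis in the frame of clickplate above 0.03 m and contact force between the fingers and lever above 1 N and angular speed of lever below 0.15 rad/s); the arm keeps its last pose, push and grip.
It fails at once if the lever is advanced over the fourth rib (y of plunger_axis in the frame of clickplate above 0.0075 m and x of plunger_axis in the frame of clickplate above 0.03 m).
It fails at once if the lid is dropped or slammed (faster than 3 rad/s) (velocity of joint lid below -3 rad/s).
It fails at once if a bystander is moved by more than 30 mm (distance of any of screwdriver, offcut, mallet, glue, screwcup, springclamp from where it was at the start of the episode above 0.03 m).
It also fails if it takes over 72 s, if anything falls off the work surface, if the arm or the gripper's body presses on something with over 40 N, if the wrist force passes 120 N, or if a joint passes its speed limit or range.

## Working session

There is one attempt and no reset: what is moved stays moved. The work goes in short steps, Python scripts to look and compute and a shell command to move; the robot and the scene stay as the last step left them, time stands still between calls to the robot, and variables do not carry over. Pictures are saved under pics/ and viewed, at most 10 in all, crops included, and the job is handed in when it is done.

```bash
mkdir -p pics; ls
python3 - <<'E'
from bench import arm, eyes
import cv2
for n in("scene","top"):
    im=eyes.camera(n); cv2.imwrite(f"pics/{n}0.png",im[:,:,::-1]); c=eyes.calibration(n); print(n,c)
s=arm.observe(); print(s)
E
```

```text
pics
scene {'vfov': 49.42106045551936, 'cx': 323.45909860302686, 'cy': 244.17644702460927, 'cam_to_world': array([[ 2.97423055e-01, -6.95651542e-01,  6.53917777e-01,
         1.26114180e+03],
       [ 9.54606523e-01,  2.28376373e-01, -1.91234459e-01,
        -1.56628034e+02],
       [-1.63068243e-02,  6.81111712e-01,  7.31997898e-01,
         8.52529573e+02],
       [ 0.00000000e+00,  0.00000000e+00,  0.00000000e+00,
         1.00000000e+00]])}
top {'vfov': 49.618695615917304, 'cx': 319.0854555468297, 'cy': 242.9462670758628, 'cam_to_world': array([[ 7.79326828e-03,  9.87653074e-01, -1.56463000e-01,
         4.33975452e+02],
       [-9.99958424e-01,  8.43801761e-03,  3.45698195e-03,
         3.96501105e+01],
       [ 4.73453641e-03,  1.56429554e-01,  9.87677771e-01,
         1.03935097e+03],
       [ 0.00000000e+00,  0.00000000e+00,  0.00000000e+00,
         1.00000000e+00]])}
{'time_s': 0.1, 'joint_pos': array([-1.42312736e+00,  8.79196437e-02,  1.37215379e+00, -2.53403148e-06,
        1.68359354e+00, -1.03110665e-01]), 'joint_vel': array([-1.45873445e-03, -8.82499528e-04, -2.53073492e-03, -7.66144004e-06,
        1.26528469e-04,  6.07809255e-04]), 'effort': array([ 2.33787454e-03, -3.53014576e+01, -3.14219141e+01, -1.11184349e-04,
        7.91825209e-03,  4.03458046e-06]), 'ee_pos': array([ 136.41387911, -532.37612554,  247.20936428]), 'orientation': array([-3.11487058e+00, -3.92632494e-01,  7.64908481e-05]), 'force': array([-0.48257148, -0.56552839, -0.54081396]), 'ft_torque': array([-0.00667693, -0.01359963,  0.01335313]), 'grasp_force': 0.0, 'gripper_width': 85.42101433109148}
```

View pics/scene0.png

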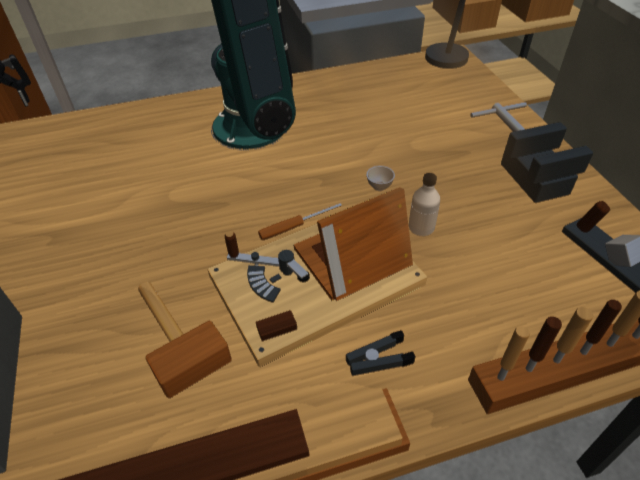

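View pics/top0.png

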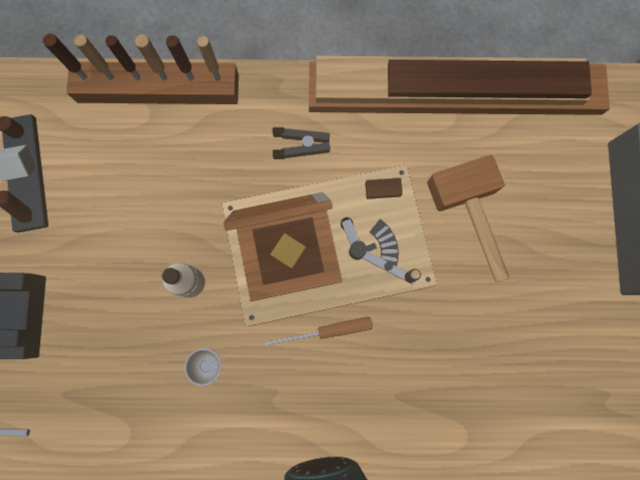

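The scene shows the press with the lid nearly upright. In the top view the plank corners are near (223,203), (408,166), (436,285) and (247,325), the pivot is at about (358,250), and the handle at about (415,275). I'll refine these on a zoomed crop.

```bash
cat > h.py <<'E'
import numpy as np, cv2
from bench import arm, eyes
from scipy.spatial.transform import Rotation as R
from scipy.optimize import least_squares
def fpx(c): return 240/np.tan(np.radians(c['vfov']/2))
def proj(c,P):
    T=np.array(c['cam_to_world']); p=(np.atleast_2d(P)-T[:3,3])@T[:3,:3]; f=fpx(c)
    return np.c_[c['cx']+f*p[:,0]/-p[:,2], c['cy']-f*p[:,1]/-p[:,2]]
def ray(c,uv,z):
    T=np.array(c['cam_to_world']); f=fpx(c)
    d=T[:3,:3]@np.array([(uv[0]-c['cx'])/f,-(uv[1]-c['cy'])/f,-1]); o=T[:3,3]
    return o+d*(z-o[2])/d[2]
def press2w(pose,P):
    x,y,a=pose; P=np.atleast_2d(P); c,s=np.cos(a),np.sin(a)
    return np.c_[x+c*P[:,0]-s*P[:,1], y+s*P[:,0]+c*P[:,1], P[:,2]]
E
python3 - <<'E'
from h import *
c=eyes.calibration("top")
uv=np.array([[223,203],[408,166],[436,285],[247,325]],float)
C=np.array([[125,190,30],[125,-190,30],[-125,-190,30],[-125,190,30]],float)
r=least_squares(lambda p:(proj(c,press2w(p,C))-uv).ravel(),[500,40,-.2]); p=r.x
print(p,r.fun.round(1))
print("pivot px",proj(c,press2w(p,[[-30,-50,62]])), "pivot w",press2w(p,[[-30,-50,0]]))
a=-2.27; h=np.array([-30+110*np.cos(a),-50+110*np.sin(a),124]); print("handle w",press2w(p,h),proj(c,press2w(p,h)))
im=cv2.imread("pics/top0.png"); cr=cv2.resize(im[155:335,215:445],None,fx=3.3,fy=3.3,interpolation=cv2.INTER_CUBIC); print(cr.shape); cv2.imwrite("pics/crop.png",cr)
E
```

```text
[5.93138257e+02 1.67872309e+01 2.14285857e-01] [-0.5 -1.   0.1 -1.5  1.8  0.8 -1.4  1.4]
pivot px [[358.28520798 250.72630841]] pivot w [[574.45688554 -38.44868453   0.        ]]
handle w [[ 523.18196385 -135.76714324  124.        ]] [[416.16545631 274.91398083]]
(594, 759, 3)
```

View pics/crop.png

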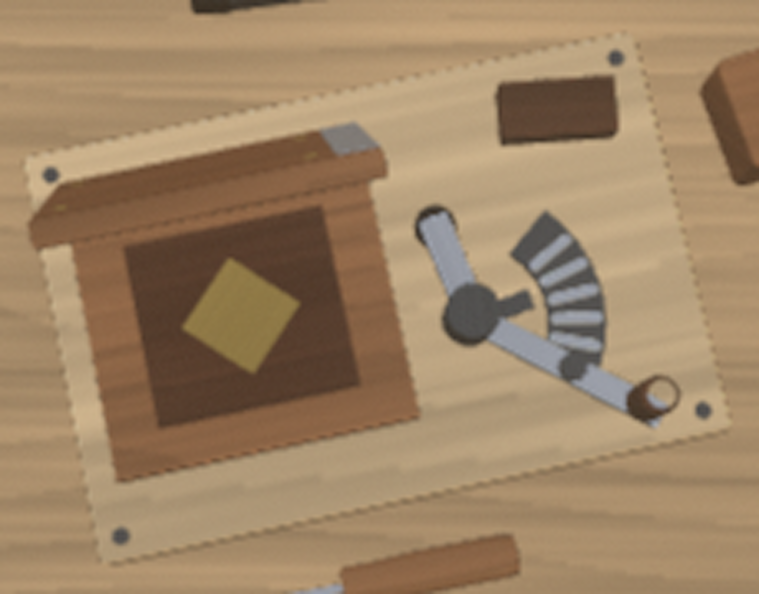

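Run:
```python
from h import *
c=eyes.calibration("top"); p=np.array([593.1,16.8,.2143])
px=lambda q:np.array([215+q[0]/3.3,155+q[1]/3.3])
pv=press2w(p,[[-30,-50,0]])[0]
for z in (33,36):
  A=[]
  for a,b in [((552,338),(599,348)),((552,320),(600,317)),((551,300),(595,286)),((542,282),(585,262)),((533,270),(570,238))]:
    m=(ray(c,px(a),z)+ray(c,px(b),z))/2; d=m-pv; A.append((np.arctan2(d[1],d[0])-p[2],np.hypot(*d[:2])))
  A=np.array(A); print(z,A.round(3).tolist(),"phi0",(A[:,0]-[-.55,-.33,-.11,.11,.33]).mean()+p[2])
pl=A[:,0]; print("click from rest (press frame)",pl+2.27)
def lid(th,y,off,L=170):
  return [85-L*np.cos(th)+off*np.sin(th), y, 46+L*np.sin(th)+off*np.cos(th)]
for th in (.9,1,1.1,1.2,1.3,1.4,1.5):
  P=press2w(p,[lid(th,y,o) for y in(-10,170) for o in (15,0)]); print(th,((proj(c,P)-[215,155])*3.3).round(0).tolist(), P.round(0)[0], proj(eyes.calibration("scene"),P).round(0).tolist())
```

```text
33 [[-1.965, 64.112], [-1.735, 63.654], [-1.496, 64.696], [-1.282, 64.5], [-1.082, 64.866]] phi0 -1.1876958276361764
36 [[-1.972, 63.768], [-1.742, 63.212], [-1.501, 64.161], [-1.286, 63.902], [-1.084, 64.224]] phi0 -1.1927708134904713
click from rest (press frame) [0.29758354 0.52820055 0.76926747 0.98406692 1.18552745]
0.9 [[406.0, 256.0], [410.0, 282.0], [55.0, 328.0], [62.0, 353.0]] [587.   5. 188.] [[304.0, 215.0], [301.0, 215.0], [386.0, 182.0], [382.0, 183.0]]
1 [[401.0, 225.0], [405.0, 252.0], [47.0, 297.0], [54.0, 324.0]] [601.   8. 197.] [[308.0, 216.0], [305.0, 215.0], [390.0, 183.0], [386.0, 183.0]]
1.1 [[395.0, 192.0], [400.0, 220.0], [39.0, 265.0], [46.0, 293.0]] [616.  12. 204.] [[312.0, 219.0], [308.0, 217.0], [395.0, 185.0], [391.0, 184.0]]
1.2 [[388.0, 158.0], [394.0, 188.0], [31.0, 231.0], [38.0, 261.0]] [632.  15. 210.] [[316.0, 222.0], [312.0, 219.0], [400.0, 187.0], [396.0, 185.0]]
1.3 [[382.0, 125.0], [387.0, 154.0], [24.0, 197.0], [30.0, 227.0]] [648.  19. 214.] [[321.0, 226.0], [317.0, 223.0], [406.0, 191.0], [401.0, 188.0]]
1.4 [[375.0, 91.0], [381.0, 121.0], [17.0, 163.0], [23.0, 193.0]] [664.  22. 216.] [[326.0, 231.0], [321.0, 227.0], [411.0, 195.0], [407.0, 192.0]]
1.5 [[368.0, 58.0], [374.0, 87.0], [10.0, 130.0], [16.0, 160.0]] [681.  26. 217.] [[331.0, 237.0], [326.0, 232.0], [417.0, 200.0], [412.0, 196.0]]
```

The lid is at about 1.23 rad. The gap between ribs 3 and 4 lies about 0.865 rad from rest, so the handle should end near (615,-141). I'm moving now, with the fingers shut, towards a point behind the lid.

```bash
R='{"offset":[1,-0.7,-0.2],"rot":[0,0,0],"grip":0}'
python3 -m crank '[{"offset":[1,-0.7,-0.2],"rot":[0,0,0],"grip":0},{"offset":[1,-0.7,-0.2],"rot":[0,0,0],"grip":0},{"offset":[1,-0.7,-0.2],"rot":[0,0,0],"grip":0},{"offset":[1,-0.7,-0.2],"rot":[0,0,0],"grip":0},{"offset":[1,-0.7,-0.2],"rot":[0,0,0],"grip":0},{"offset":[1,-0.7,-0.2],"rot":[0,0,0],"grip":0},{"offset":[1,-0.7,-0.2],"rot":[0,0,0],"grip":0},{"offset":[1,-0.7,-0.2],"rot":[0,0,0],"grip":0},{"offset":[1,-0.7,-0.2],"rot":[0,0,0],"grip":0}]'
python3 -m crank '[{"offset":[1,-0.7,0],"rot":[0,0,0],"grip":0},{"offset":[1,-0.7,0],"rot":[0,0,0],"grip":0},{"offset":[1,-0.7,0],"rot":[0,0,0],"grip":0},{"offset":[1,-0.7,0],"rot":[0,0,0],"grip":0},{"offset":[1,-0.7,0],"rot":[0,0,0],"grip":0},{"offset":[1,-0.7,0],"rot":[0,0,0],"grip":0},{"offset":[1,-0.7,0],"rot":[0,0,0],"grip":0},{"offset":[1,-0.7,0],"rot":[0,0,0],"grip":0},{"offset":[1,-0.7,0],"rot":[0,0,0],"grip":0}]'
cat >> h.py <<'E'
P0=np.array([593.1,16.8,.2143])
def Rd(psi): return np.array([[np.cos(psi),np.sin(psi),0],[np.sin(psi),-np.cos(psi),0],[0,0,-1]])
def rows(targets,psi):
    "offsets/rot in move units from the present pose to world TCP targets with tool down, yaw psi"
    s=arm.observe(); T=R.from_rotvec(s['orientation']).as_matrix()
    rv=R.from_matrix(T.T@Rd(psi)).as_rotvec()/np.pi
    print('t',s['time_s'],'pos',s['ee_pos'].round(1),'psi',np.arctan2(T[1,0],T[0,0]).round(3),'F',s['force'].round(1),'rot',rv.round(3))
    for t in targets: print(((T.T@(np.array(t)-s['ee_pos']))/250).round(3).tolist())
E
python3 - <<'E'
from h import *
# contact point on upper face at s=150, y=80
def lidtcp(th,s=150,half=16): 
    return press2w(P0,[[85-s*np.cos(th)+15*np.sin(th)+half,80,46+s*np.sin(th)+15*np.cos(th)+17]])[0]
a=lidtcp(1.23)+[25,5,0]; print(a)
rows([a+[0,0,80],a],np.pi/2+.214)
E
```

```text
time_s: 0.85
ee_pos: [337.4, -298.4, 299.2]
orientation: [3.115, 0.402, 0.003]
force: [-0.4, -0.8, 0.9]
gripper_width: -0.3
grasp_force: 0.0
time_s: 1.6
ee_pos: [535.2, -68.0, 296.6]
orientation: [-3.115, -0.399, 0.004]
force: [-0.6, 0.2, 0.4]
gripper_width: 0.0
grasp_force: 0.0
[664.60171266 113.79352264 209.3868862 ]
t 1.6 pos [535.2 -68.  296.6] psi 0.255 F [-0.6  0.2  0.4] rot [-0.001  0.    -0.487]
[0.684, -0.573, 0.028]
[0.685, -0.573, 0.348]
```

```bash
python3 -m crank '[{"offset":[0.7,-0.57,0],"rot":[0,0,-0.24],"grip":0},{"offset":[0.7,-0.57,0],"rot":[0,0,-0.24],"grip":0},{"offset":[0.7,-0.57,0],"rot":[0,0,-0.24],"grip":0},{"offset":[0.7,-0.57,0],"rot":[0,0,-0.24],"grip":0},{"offset":[0.7,-0.57,0],"rot":[0,0,-0.24],"grip":0},{"offset":[0.7,-0.57,0],"rot":[0,0,-0.24],"grip":0},{"offset":[0.7,-0.57,0],"rot":[0,0,-0.24],"grip":0},{"offset":[0.7,-0.57,0],"rot":[0,0,-0.24],"grip":0}]'
python3 -m crank '[{"offset":[0,0,0],"rot":[0,0,-0.247],"grip":0},{"offset":[0,0,0],"rot":[0,0,-0.247],"grip":0},{"offset":[0,0,0],"rot":[0,0,-0.247],"grip":0},{"offset":[0,0,0],"rot":[0,0,-0.247],"grip":0},{"offset":[0,0,0],"rot":[0,0,-0.247],"grip":0},{"offset":[0,0,0],"rot":[0,0,-0.247],"grip":0},{"offset":[0,0,0],"rot":[0,0,-0.247],"grip":0},{"offset":[0,0,0],"rot":[0,0,-0.247],"grip":0}]'
python3 - <<'E'
from h import *
def lidtcp(th,s=150,half=16): 
    return press2w(P0,[[85-s*np.cos(th)+15*np.sin(th)+half,80,46+s*np.sin(th)+15*np.cos(th)+17]])[0]
a=lidtcp(1.23)+[25,5,0]
rows([a+[0,0,80],a],np.pi/2+.214)
cv2.imwrite("pics/s1.png",eyes.camera("scene")[100:400,150:550,::-1])
E
```

```text
time_s: 2.27
ee_pos: [668.2, 110.2, 296.9]
orientation: [2.755, 1.509, -0.005]
force: [0.0, -0.4, 0.4]
gripper_width: 0.2
grasp_force: 0.0
time_s: 2.93
ee_pos: [667.5, 108.6, 299.0]
orientation: [1.982, 2.437, -0.001]
force: [-1.0, 0.3, -0.7]
gripper_width: 0.0
grasp_force: 0.0
t 2.9333 pos [667.5 108.6 299. ] psi 1.776 F [-1.   0.3 -0.7] rot [ 0.     0.    -0.003]
[0.023, -0.007, 0.039]
[0.023, -0.007, 0.359]
```

View pics/s1.png

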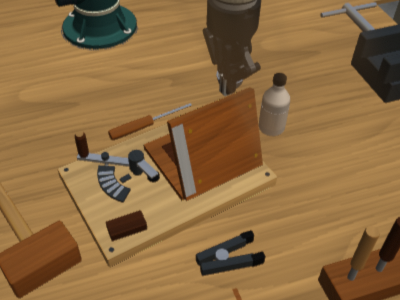

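The fingers are above and behind the lid edge, and the lid's corner at full-frame (403,190) agrees with 1.25 rad. Next I descend behind it.

```bash
python3 -m crank '[{"offset":[0.02,0.04,0],"rot":[0,0,0],"grip":0},{"offset":[0.02,0.04,0.12],"rot":[0,0,0],"grip":0},{"offset":[0.02,0.04,0.24],"rot":[0,0,0],"grip":0},{"offset":[0.02,0.04,0.36],"rot":[0,0,0],"grip":0},{"offset":[0.02,0.04,0.36],"rot":[0,0,0],"grip":0}]'
python3 - <<'E'
from h import *
def lidtcp(th,s=150,half=16): 
    return press2w(P0,[[85-s*np.cos(th)+15*np.sin(th)+half,80,46+s*np.sin(th)+15*np.cos(th)+17]])[0]
rows([lidtcp(t) for t in np.arange(1.25,-.01,-.0833)],np.pi/2+.214)
E
```

```text
time_s: 3.4
ee_pos: [673.1, 116.8, 199.5]
orientation: [-1.974, -2.431, 0.018]
force: [-1.2, 0.4, -2.4]
gripper_width: -0.1
grasp_force: 0.0
t 3.4 pos [673.1 116.8 199.5] psi 1.777 F [-1.2  0.4 -2.4] rot [-0.005 -0.    -0.002]
[-0.004, -0.126, -0.04]
[-0.004, -0.175, -0.027]
[-0.005, -0.222, -0.009]
[-0.005, -0.267, 0.013]
[-0.005, -0.31, 0.038]
[-0.006, -0.352, 0.067]
[-0.006, -0.39, 0.099]
[-0.006, -0.426, 0.134]
[-0.007, -0.459, 0.172]
[-0.007, -0.488, 0.213]
[-0.007, -0.514, 0.256]
[-0.007, -0.536, 0.301]
[-0.008, -0.555, 0.348]
[-0.008, -0.569, 0.396]
[-0.008, -0.58, 0.445]
[-0.008, -0.586, 0.495]
```

```bash
python3 -m crank '[{"offset":[0,-0.08,-0.01],"rot":[0,0,0],"grip":0},{"offset":[0,-0.126,0],"rot":[0,0,0],"grip":0},{"offset":[0,-0.175,0.01],"rot":[0,0,0],"grip":0},{"offset":[0,-0.222,0.027],"rot":[0,0,0],"grip":0},{"offset":[0,-0.267,0.049],"rot":[0,0,0],"grip":0},{"offset":[0,-0.31,0.074],"rot":[0,0,0],"grip":0},{"offset":[0,-0.352,0.103],"rot":[0,0,0],"grip":0},{"offset":[0,-0.39,0.135],"rot":[0,0,0],"grip":0},{"offset":[0,-0.39,0.135],"rot":[0,0,0],"grip":0},{"offset":[0,-0.39,0.135],"rot":[0,0,0],"grip":0}]'
python3 - <<'E'
from h import *
def lidtcp(th,s=150,half=16): 
    return press2w(P0,[[85-s*np.cos(th)+15*np.sin(th)+half,80,46+s*np.sin(th)+15*np.cos(th)+17]])[0]
rows([lidtcp(t) for t in np.arange(.75,-.01,-.0833)],np.pi/2+.214)
cv2.imwrite("pics/s2.png",eyes.camera("scene")[100:400,150:550,::-1])
E
```

```text
time_s: 4.23
ee_pos: [581.8, 97.7, 176.5]
orientation: [1.977, 2.439, 0.002]
force: [-0.6, 0.1, 0.2]
gripper_width: -0.4
grasp_force: 0.0
t 4.2333 pos [581.8  97.7 176.5] psi 1.779 F [-0.6  0.1  0.2] rot [ 0.001  0.    -0.002]
[-0.006, -0.019, 0.001]
[-0.006, -0.055, 0.036]
[-0.006, -0.089, 0.073]
[-0.007, -0.119, 0.113]
[-0.007, -0.146, 0.156]
[-0.007, -0.169, 0.2]
[-0.007, -0.188, 0.247]
[-0.007, -0.203, 0.295]
[-0.007, -0.214, 0.344]
[-0.007, -0.222, 0.393]
```

View pics/s2.png

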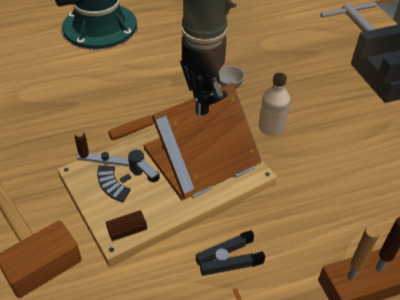

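The lid follows the fingertips and is now at about 0.85 rad. I'll continue down.

```bash
python3 -m crank '[{"offset":[0,-0.02,0],"rot":[0,0,0],"grip":0},{"offset":[0,-0.055,0.036],"rot":[0,0,0],"grip":0},{"offset":[0,-0.089,0.073],"rot":[0,0,0],"grip":0},{"offset":[0,-0.119,0.113],"rot":[0,0,0],"grip":0},{"offset":[0,-0.146,0.156],"rot":[0,0,0],"grip":0},{"offset":[0,-0.169,0.2],"rot":[0,0,0],"grip":0},{"offset":[0,-0.188,0.245],"rot":[0,0,0],"grip":0},{"offset":[0,-0.203,0.285],"rot":[0,0,0],"grip":0},{"offset":[0,-0.214,0.32],"rot":[0,0,0],"grip":0},{"offset":[0,-0.22,0.35],"rot":[0,0,0],"grip":0}]'
python3 -m crank '[{"offset":[0,0,0.015],"rot":[0,0,0],"grip":0},{"offset":[0,0,0.03],"rot":[0,0,0],"grip":0},{"offset":[0,0,0.04],"rot":[0,0,0],"grip":0},{"offset":[0,0,0.045],"rot":[0,0,0],"grip":0},{"offset":[0,0,0.045],"rot":[0,0,0],"grip":0},{"offset":[0,0,0.045],"rot":[0,0,0],"grip":0}]'
```

```text
time_s: 5.12
ee_pos: [528.1, 86.8, 86.8]
orientation: [1.976, 2.441, 0.001]
force: [1.8, -0.0, 1.5]
gripper_width: -0.0
grasp_force: 0.9
time_s: 5.62
ee_pos: [527.3, 87.0, 78.0]
orientation: [-1.976, -2.442, 0.002]
force: [-5.8, -1.2, 11.2]
gripper_width: -0.2
grasp_force: 5.8
```

The force rose to 11 N at exactly the closed height (tip at 61 mm), so the lid is closed. One firmer press, then I lift and go above the handle.

```bash
python3 -m crank '[{"offset":[0,0,0.006],"rot":[0,0,0],"grip":0},{"offset":[0,0,0.006],"rot":[0,0,0],"grip":0},{"offset":[0,0,0],"rot":[0,0,0],"grip":0},{"offset":[0,0,-0.1],"rot":[0,0,0],"grip":0},{"offset":[0,0,-0.25],"rot":[0,0,0],"grip":0},{"offset":[0,0,-0.4],"rot":[0,0,0],"grip":0},{"offset":[0,0,-0.4],"rot":[0,0,0],"grip":0},{"offset":[0,0,-0.4],"rot":[0,0,0],"grip":0}]'
python3 - <<'E'
from h import *
rows([[523,-136,178]],1.52)
E
```

```text
time_s: 6.28
ee_pos: [529.7, 87.4, 179.3]
orientation: [1.973, 2.438, 0.008]
force: [0.1, 0.2, -0.5]
gripper_width: -0.0
grasp_force: 0.0
t 6.2833 pos [529.7  87.4 179.3] psi 1.781 F [ 0.1  0.2 -0.5] rot [ 0.002 -0.     0.083]
[-0.868, -0.213, 0.004]
```

```bash
python3 -m crank '[{"offset":[-0.868,-0.213,0],"rot":[0,0,0.083],"grip":1},{"offset":[-0.868,-0.213,0],"rot":[0,0,0.083],"grip":1},{"offset":[-0.868,-0.213,0],"rot":[0,0,0.083],"grip":1},{"offset":[-0.868,-0.213,0],"rot":[0,0,0.083],"grip":1},{"offset":[-0.868,-0.213,0],"rot":[0,0,0.083],"grip":1},{"offset":[-0.868,-0.213,0],"rot":[0,0,0.083],"grip":1},{"offset":[-0.868,-0.213,0],"rot":[0,0,0.083],"grip":1},{"offset":[-0.868,-0.213,0],"rot":[0,0,0.083],"grip":1},{"offset":[-0.868,-0.213,0],"rot":[0,0,0.083],"grip":1}]'
python3 - <<'E'
from h import *
rows([[523,-136,100]],1.52)
c=eyes.calibration("wrist"); im=eyes.camera("wrist")
print("handle top expected px",proj(c,[[523,-136,124]]))
t=eyes.camera("scene")[100:400,150:550]
cv2.imwrite("pics/w3.png",np.hstack([cv2.resize(im,(400,300)),t])[:,:,::-1])
E
```

```text
time_s: 7.03
ee_pos: [520.4, -135.3, 174.4]
orientation: [-2.275, -2.163, 0.001]
force: [-0.7, 0.3, 0.4]
gripper_width: 85.3
grasp_force: 0.0
t 7.0333 pos [ 520.4 -135.3  174.4] psi 1.52 F [-0.7  0.3  0.4] rot [-0.001 -0.001  0.   ]
[-0.003, 0.011, 0.298]
handle top expected px [[318.76205781 277.54881404]]
```

View pics/w3.png

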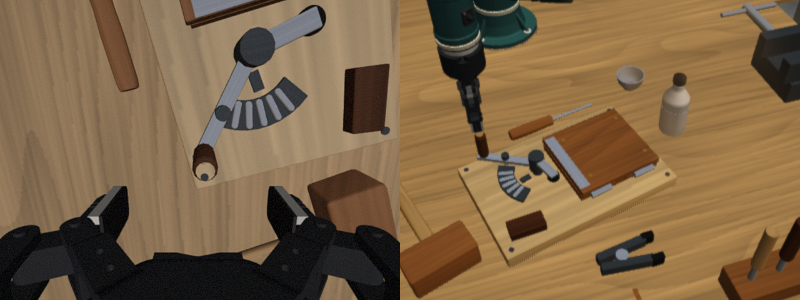

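The lid is flat and closed, and the handle top appears at (330,272) in full wrist pixels, against (319,278) expected, so it sits about 3 mm farther in +x. Next I descend around it and check the rib angles from this closer picture.

```bash
python3 - <<'E'
from h import *
c=eyes.calibration("wrist")
h=ray(c,(330,272),124); pv=ray(c,(255*1.6,47*1.6),66)
print("handle",h,"pivot",pv)
q=np.array([574.5,-38.5])
for u,v in [(236,115),(250,113),(264,110),(278,103),(292,95)]:
    d=ray(c,(u*1.6,v*1.6),35)[:2]-q; print(np.arctan2(d[1],d[0]).round(3),np.hypot(*d).round(1))
E
python3 -m crank '[{"offset":[0,0.02,0.1],"rot":[0,0,0],"grip":1},{"offset":[0,0.02,0.2],"rot":[0,0,0],"grip":1},{"offset":[0,0.02,0.27],"rot":[0,0,0],"grip":1},{"offset":[0,0.02,0.3],"rot":[0,0,0],"grip":1},{"offset":[0,0.02,0.3],"rot":[0,0,0],"grip":1},{"offset":[0,0.02,0.3],"rot":[0,0,0],"grip":1}]'
python3 -m crank '[{"offset":[0,0,0],"rot":[0,0,0],"grip":0},{"offset":[0,0,0],"rot":[0,0,0],"grip":0},{"offset":[0,0,0],"rot":[0,0,0],"grip":0},{"offset":[0,0,0],"rot":[0,0,0],"grip":0},{"offset":[0,0,0],"rot":[0,0,0],"grip":0},{"offset":[0,0,0],"rot":[0,0,0],"grip":0},{"offset":[0,0,0],"rot":[0,0,0],"grip":0},{"offset":[0,0,0],"rot":[0,0,0],"grip":0}]' 50
python3 - <<'E'
from h import *
pv=np.array([574.5,-38.5,0])
e=arm.observe()['ee_pos']; d=e-pv; print("grip angle,r",np.arctan2(d[1],d[0]),np.hypot(*d[:2]))
rows([[pv[0]+110*np.cos(-2.056+t),pv[1]+110*np.sin(-2.056+t),100] for t in np.arange(0,.87,.0865)],1.52)
E
```

```text
handle [ 529.18483991 -133.12137855  124.        ] pivot [580.45610604 -34.76456452  66.        ]
-1.686 62.8
-1.429 61.5
-1.173 63.2
-0.909 64.9
-0.665 70.0
time_s: 7.63
ee_pos: [526.1, -135.9, 101.1]
orientation: [2.276, 2.166, 0.0]
force: [0.5, -0.6, 0.1]
gripper_width: 85.2
grasp_force: 0.0
time_s: 8.3
ee_pos: [526.3, -136.8, 101.5]
orientation: [2.276, 2.163, 0.001]
force: [0.4, 0.2, 3.6]
gripper_width: 20.6
grasp_force: 49.1
grip angle,r -2.026544463019106 109.48001049539006
t 8.3 pos [ 526.3 -136.8  101.5] psi 1.52 F [0.4 0.2 3.6] rot [ 0.  0. -0.]
[0.003, -0.013, 0.006]
[-0.011, 0.023, 0.006]
[-0.023, 0.059, 0.006]
[-0.031, 0.096, 0.006]
[-0.036, 0.134, 0.006]
[-0.037, 0.172, 0.006]
[-0.036, 0.21, 0.006]
[-0.031, 0.247, 0.006]
[-0.023, 0.285, 0.007]
[-0.012, 0.321, 0.007]
[0.003, 0.356, 0.007]
```

The wrist view is offset by a constant ~6 mm, but the relative angles agree: rest at -2.05, rib 3 at about -1.28. The handle is gripped at rest, so I'll advance in half-steps of about 0.043 rad and watch the force.

```bash
f(){ grep -E 'ee_pos|force: \['|tr '\n' ' '; echo; }
python3 -m crank '[{"offset":[-0.007,0.018,0],"rot":[0,0,0],"grip":0},{"offset":[-0.007,0.018,0],"rot":[0,0,0],"grip":0}]'|f
python3 -m crank '[{"offset":[-0.007,0.018,0],"rot":[0,0,0],"grip":0},{"offset":[-0.007,0.018,0],"rot":[0,0,0],"grip":0}]'|f
python3 -m crank '[{"offset":[-0.006,0.018,0],"rot":[0,0,0],"grip":0},{"offset":[-0.006,0.018,0],"rot":[0,0,0],"grip":0}]'|f
python3 -m crank '[{"offset":[-0.006,0.018,0],"rot":[0,0,0],"grip":0},{"offset":[-0.006,0.018,0],"rot":[0,0,0],"grip":0}]'|f
python3 -m crank '[{"offset":[-0.004,0.018,0],"rot":[0,0,0],"grip":0},{"offset":[-0.004,0.018,0],"rot":[0,0,0],"grip":0}]'|f
python3 -m crank '[{"offset":[-0.004,0.018,0],"rot":[0,0,0],"grip":0},{"offset":[-0.004,0.018,0],"rot":[0,0,0],"grip":0}]'|f
python3 -m crank '[{"offset":[-0.003,0.019,0],"rot":[0,0,0],"grip":0},{"offset":[-0.003,0.019,0],"rot":[0,0,0],"grip":0}]'|f
python3 -m crank '[{"offset":[-0.002,0.019,0],"rot":[0,0,0],"grip":0},{"offset":[-0.002,0.019,0],"rot":[0,0,0],"grip":0}]'|f
python3 -m crank '[{"offset":[-0.001,0.019,0],"rot":[0,0,0],"grip":0},{"offset":[-0.001,0.019,0],"rot":[0,0,0],"grip":0}]'|f
python3 -m crank '[{"offset":[0,0.019,0],"rot":[0,0,0],"grip":0},{"offset":[0,0.019,0],"rot":[0,0,0],"grip":0}]'|f
python3 -m crank '[{"offset":[0,0.019,0],"rot":[0,0,0],"grip":0},{"offset":[0,0.019,0],"rot":[0,0,0],"grip":0}]'|f
python3 -m crank '[{"offset":[0.001,0.019,0],"rot":[0,0,0],"grip":0},{"offset":[0.001,0.019,0],"rot":[0,0,0],"grip":0}]'|f
python3 -m crank '[{"offset":[0.002,0.019,0],"rot":[0,0,0],"grip":0},{"offset":[0.002,0.019,0],"rot":[0,0,0],"grip":0}]'|f
```

```text
ee_pos: [528.1, -137.7, 101.5] force: [-10.7, 3.4, 11.0] 
ee_pos: [532.1, -140.1, 101.4] force: [-10.2, 3.5, 9.6] 
ee_pos: [535.9, -142.0, 101.3] force: [-12.4, 1.8, 10.8] 
ee_pos: [540.1, -144.0, 101.3] force: [-13.4, 0.9, 11.7] 
ee_pos: [544.5, -146.0, 101.3] force: [-13.3, -1.1, 9.7] 
ee_pos: [548.3, -147.5, 101.3] force: [-14.8, -1.0, 11.3] 
ee_pos: [552.5, -148.9, 101.3] force: [-16.0, -2.0, 11.5] 
ee_pos: [557.9, -150.5, 101.4] force: [-13.8, -4.4, 9.3] 
ee_pos: [563.6, -151.4, 101.3] force: [-9.7, -6.4, 7.1] 
ee_pos: [567.4, -152.2, 101.3] force: [-14.2, -6.7, 9.9] 
ee_pos: [571.7, -152.9, 101.3] force: [-14.8, -7.5, 10.5] 
ee_pos: [576.3, -153.5, 101.3] force: [-14.3, -9.7, 9.7] 
ee_pos: [582.4, -153.5, 101.3] force: [-9.5, -9.0, 5.2]
```

Two clicks felt: the force fell at about 0.35 and 0.53 rad, which matches the vision. I'll continue to the third.

```bash
f(){ grep -E 'ee_pos|force: \['|tr '\n' ' '; echo; }
python3 -m crank '[{"offset":[0.001,0.018,0],"rot":[0,0,0],"grip":0},{"offset":[0.001,0.018,0],"rot":[0,0,0],"grip":0}]'|f
python3 -m crank '[{"offset":[0.002,0.018,0],"rot":[0,0,0],"grip":0},{"offset":[0.002,0.018,0],"rot":[0,0,0],"grip":0}]'|f
python3 -m crank '[{"offset":[0.003,0.018,0],"rot":[0,0,0],"grip":0},{"offset":[0.003,0.018,0],"rot":[0,0,0],"grip":0}]'|f
python3 -m crank '[{"offset":[0.003,0.009,0],"rot":[0,0,0],"grip":0},{"offset":[0.003,0.009,0],"rot":[0,0,0],"grip":0}]'|f
python3 -m crank '[{"offset":[0.003,0.009,0],"rot":[0,0,0],"grip":0},{"offset":[0.003,0.009,0],"rot":[0,0,0],"grip":0}]'|f
python3 -m crank '[{"offset":[0.003,0.009,0],"rot":[0,0,0],"grip":0},{"offset":[0.003,0.009,0],"rot":[0,0,0],"grip":0}]'|f
python3 -m crank '[{"offset":[0.003,0.009,0],"rot":[0,0,0],"grip":0},{"offset":[0.003,0.009,0],"rot":[0,0,0],"grip":0}]'|f
```

```text
ee_pos: [587.4, -153.5, 101.3] force: [-9.5, -9.1, 5.6] 
ee_pos: [591.5, -152.9, 101.2] force: [-11.0, -9.4, 6.5] 
ee_pos: [595.9, -152.2, 101.2] force: [-10.5, -8.7, 6.8] 
ee_pos: [597.0, -152.1, 101.2] force: [-14.8, -10.3, 8.2] 
ee_pos: [599.2, -151.8, 101.1] force: [-15.5, -10.1, 8.2] 
ee_pos: [601.5, -151.4, 101.1] force: [-15.2, -11.9, 8.4] 
ee_pos: [604.7, -150.5, 101.2] force: [-11.9, -10.4, 7.2]
```

The third crest was passed at about x=602, where the force dropped from 15.5 to 11.9. The middle of the gap lies about 10 mm further along the arc.

```bash
f(){ grep -E 'ee_pos|force: \['|tr '\n' ' '; echo; }
python3 -m crank '[{"offset":[0.003,0.009,0],"rot":[0,0,0],"grip":0},{"offset":[0.003,0.009,0],"rot":[0,0,0],"grip":0}]'|f
python3 -m crank '[{"offset":[0.003,0.009,0],"rot":[0,0,0],"grip":0},{"offset":[0.003,0.009,0],"rot":[0,0,0],"grip":0}]'|f
python3 -m crank '[{"offset":[0.003,0.009,0],"rot":[0,0,0],"grip":0},{"offset":[0.003,0.009,0],"rot":[0,0,0],"grip":0},{"offset":[0.003,0.009,0],"rot":[0,0,0],"grip":0},{"offset":[0.003,0.009,0],"rot":[0,0,0],"grip":0}]'|f
python3 - <<'E'
from h import *
s=arm.observe(); print(s['time_s'],s['grasp_force'],s['gripper_width'],s['joint_vel'].round(3))
t=cv2.resize(eyes.camera("top")[205:305,335:435],None,fx=5,fy=5,interpolation=cv2.INTER_CUBIC)
w=eyes.camera("wrist")[0:320,200:500]; cv2.imwrite("pics/f.png",np.hstack([t,cv2.copyMakeBorder(w,0,180,0,0,0)])[:,:,::-1])
E
```

```text
ee_pos: [607.4, -149.5, 101.1] force: [-10.5, -9.7, 5.7] 
ee_pos: [610.0, -148.5, 101.1] force: [-10.0, -9.7, 6.0] 
ee_pos: [613.1, -147.1, 101.1] force: [-7.4, -7.5, 4.2] 
12.3 50.61294640414417 20.348992803633244 [ 0.001 -0.001  0.002  0.    -0.001 -0.   ]
```

View pics/f.png

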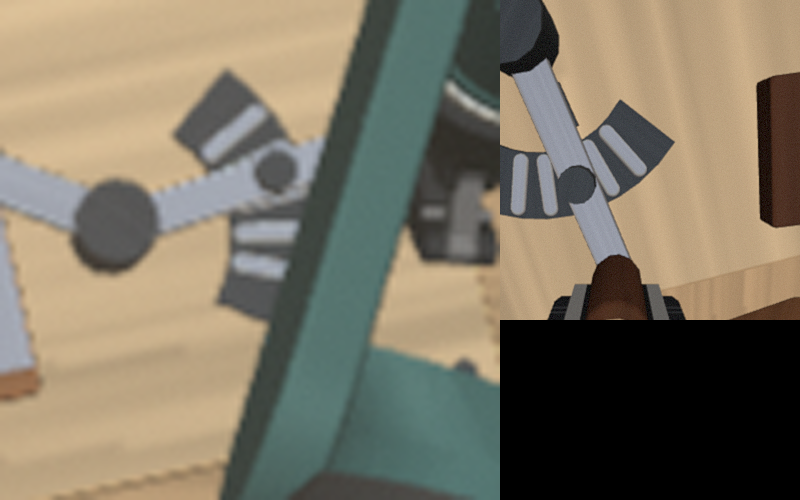

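The lever stands past rib 3, with ribs 1 and 2 behind it and 4 and 5 ahead. Picture and TCP both give its angle as -1.243, against a gap middle of about -1.19, and the push equals the spring's. I'll nudge it 4 mm further and hold.

```bash
python3 -m crank '[{"offset":[0.003,0.007,0],"rot":[0,0,0],"grip":0},{"offset":[0.006,0.015,0],"rot":[0,0,0],"grip":0},{"offset":[0.006,0.015,0],"rot":[0,0,0],"grip":0},{"offset":[0.006,0.015,0],"rot":[0,0,0],"grip":0},{"offset":[0.006,0.015,0],"rot":[0,0,0],"grip":0},{"offset":[0.006,0.015,0],"rot":[0,0,0],"grip":0}]'
python3 - <<'E'
from h import *
d=arm.observe()['ee_pos']-[577,-41,0]; print("adv",np.arctan2(d[1],d[0])+2.056)
E
```

```text
time_s: 12.9
ee_pos: [615.7, -145.9, 101.0]
orientation: [-2.277, -2.163, 0.016]
force: [-10.9, -7.3, 6.4]
gripper_width: 20.7
grasp_force: 50.9
adv 0.8384475339580202
```

The lever is at 0.838 rad. The force record puts the middle of the gap at about 0.835 and the vision at about 0.865, and the tolerance is ±0.1, so I'm handing in.

```bash
python3 -c "
from bench import arm
print(arm.close_job())"
```

```text
the job is handed in; nothing more can be done
None
```

I lowered the lid until it was closed, advanced the lever three clicks, and handed the job in with the gripper holding it between the third and fourth ribs; the hand-in returned no verdict.

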